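# Find the hatch in the bench service duct and push it open

### The job

Four identical white panels lie in the top of the low grey service duct on the bench: three are fixed covers and one is a pivoting hatch to the outlets below. Press on the ribbed edge of one panel after another until you find the one that rocks, then push that edge down until the hatch is wide open and leave it open. Press gently, without forcing the fixed panels, pick nothing up, and leave the jar, the tube rack, the pipette and the tip box where they are.

Things in the scene. Friction and masses are not known exactly. Their poses are not given: they have to be found in the camera images.
- duct: Low grey service duct fixed on the bench, 170 mm (x) by 530 (y) by 90 high; origin on its underside, x away from the robot, y along the row. Four identical white panels lie flush in its top, centres at y = -159, -53, 53, 159 mm; at the +y end is a closed ledge 94 mm wide. Three panels are rigid; one, in a place that changes, is the hatch. Hollow below: floor at 6 mm, 4 mm walls between bays.
- bay1 (a point): Centre of the upper face of panel 1 of four (1 is at the robot's right, -y), 90 mm above the bench. Panel 130 mm (x) by 98 (y), 6 thick, with raised ribs 70 mm long in a strip 25 to 55 mm from this point towards -x (robot's side). Site x axis points across the duct away from the robot, y along the row. The point is fixed to the duct: it does not tell whether this panel is the hatch and does not move with it.
- bay2 (a point): Centre of the upper face of panel 2 of four (1 is at the robot's right, -y), 90 mm above the bench. Panel 130 mm (x) by 98 (y), 6 thick, with raised ribs 70 mm long in a strip 25 to 55 mm from this point towards -x (robot's side). Site x axis points across the duct away from the robot, y along the row. The point is fixed to the duct: it does not tell whether this panel is the hatch and does not move with it.
- bay3 (a point): Centre of the upper face of panel 3 of four (1 is at the robot's right, -y), 90 mm above the bench. Panel 130 mm (x) by 98 (y), 6 thick, with raised ribs 70 mm long in a strip 25 to 55 mm from this point towards -x (robot's side). Site x axis points across the duct away from the robot, y along the row. The point is fixed to the duct: it does not tell whether this panel is the hatch and does not move with it.
- bay4 (a point): Centre of the upper face of panel 4 of four (1 is at the robot's right, -y), 90 mm above the bench. Panel 130 mm (x) by 98 (y), 6 thick, with raised ribs 70 mm long in a strip 25 to 55 mm from this point towards -x (robot's side). Site x axis points across the duct away from the robot, y along the row. The point is fixed to the duct: it does not tell whether this panel is the hatch and does not move with it.
- hatch (a joint): Swing in rad of the one panel that is the hatch, wherever it is: 0 shut and flush, growing as its ribbed edge (robot's side) goes down into the duct and the far edge rises; stop at 1.1. It cannot tip the other way from shut. Axis: along the row, through the panel's middle. Stiff friction hinge (0.12 N m, about 3 N at the ribs), no spring: it stays where it is left.
- jar: Small closed jar, 52 mm across, 75 mm high, loose on the duct's ledge; origin at the centre of its underside. Leave alone.
- rack: Orange tube rack, 90 x 150 mm and 84 mm high with its five tubes, loose on the bench behind the duct; origin at the centre of its underside. Leave alone.
- pipette: Micropipette, 250 mm long and 22 mm thick, lying on the bench in front of the duct, its length along its y axis; origin on the bench about half-way along. Leave alone.
- tipbox: Blue box of pipette tips, 85 x 120 mm and 68 mm high, loose on the bench behind the duct; origin at the centre of its underside. Leave alone.

How it is judged (in metres and radians):
At the end, for the whole second after the job is handed in: The hatch stands open by more than 0.8 rad (46 degrees; its stop is at 63) and at rest, and the jar, rack, pipette and tip box are within 25 mm of where they started (value of joint hatch above 0.8 rad and velocity of joint hatch between -0.05 and 0.05 rad/s and distance of each of jar, rack, pipette, tipbox from where it was at the start of the episode below 0.025 m); the robot touches nothing.
It fails at once if something was pressed with more than 60 N (contact force between the fingers and anything else above 60 N).
It fails at once if the jar, rack, pipette or tip box was moved or lifted by more than 25 mm (not (distance of jar from where it was at the start of the episode below 0.025 m) or not (distance of rack from where it was at the start of the episode below 0.025 m) or not (distance of pipette from where it was at the start of the episode below 0.025 m) or not (distance of tipbox from where it was at the start of the episode below 0.025 m)).
It also fails if it takes over 64 s, if anything falls off the work surface, if the arm or the gripper's body presses on something with over 40 N, if the wrist force passes 120 N, or if a joint passes its speed limit or range.

### The arm

A 6-joint arm with a two-finger parallel gripper is mounted at the origin on the work surface. World frame = base frame: x ahead of the robot, y to its left, z up, the work surface at z = 0. Lengths are in mm, angles in rad, forces in N, time in s.
With the tool pointing down it reaches from about 350 to 975 mm from the base axis. Payload 4.9 kg.
Tool frame: the origin (TCP) lies on the centre line of the jaws, within the pads' length; the fingertips stand 19 mm ahead of it and the grasp point (between the pads) is the TCP; z points along the fingers, y is the line along which they close (so a half turn about z gives the same grasp; the last joint's range is limited). The gripper opens to 85 mm and grips with 20 to 120 N. Pads are 22 mm wide; open, the fingers measure 114 mm over their backs; the gripper's body (76 mm by 85 mm) begins 54 mm behind the grasp point. The pads swing forward as they close: fully open they stand 13 mm farther back than shut.
Start: joints at [1.147, 0.053, 1.613, -0, 1.476, -0.119], TCP at [187.554, 596.175, 218.104] pointing down, gripper open.
Joint ranges: [-3.01, 3.01], [-1.01, 2.22], [0.06, 2.58], [-1.02, 4.17], [0.09, 2.62], [-3.14, 3.14]. Speed limits (rad/s): [2.57, 2.57, 3.14, 3.14, 3.14, 3.14].

### API

Orientations are given as a 3x3 rotation matrix whose columns are the frame's x, y, z axes.
In Python, from cell import readout, eyes, r gives the robot as it stands.
- The arm moves only by the tool apply_moves, never from a script. Its argument "series" is text: rows parted by semicolons, each of 5 numbers parted by spaces: the closure, from 0 (fully open) to 1 (shut), then the shift along the tool's x, y, z each as a share of 0.25 m, from -1 to 1, then the turn about the tool's z as a share of pi rad, from -1 to 1. In form: claw x y z yaw; .... A call has 1 to 5 rows; each row shifts and turns the commanded pose from where the row before left it, along the tool's axes as they then stand; what a row does not reach is not made up. A row lasts 1/12 s, in which the tool goes at most 41.7 mm and 7.16 degrees, less where a joint would pass 70% of its speed; a pose out of reach is approached as far as the arm can. A call with a number of a shift or a turn outside -1 to 1 is refused whole. A call with a gripper value outside its range is refused whole. The fingers move at their own pace and stop on an object; "squeeze" is the grip in N (left out, the last holds). Time passes only in rows, so rows that do not move let the fingers close. It gives the time, the measured TCP pose, the force, the opening and the grip force at its end, in the units of the state.
- readout.read_state(): the state, without advancing time (a new reading comes with each control period).
- eyes.grab_frame(name): name is "scene" or "top" or "wrist"; returns the picture (384x512x3 uint8, red, green, blue); there is no depth.
- eyes.camera_info(name): a dict with "fx", "fy", "cx", "cy" (pixels), "k1" (the pictures are not rectified: a ray, as slopes to the right and down, at radius r is drawn at 1 + k1 r^2 times it, then the intrinsics apply), "xyz" and "orientation" of the camera in the world. Camera axes: x right, y up, looking along -z (the intrinsics and any distortion apply to the point x, -y, -z); pixel columns grow to the right and rows downward; lengths in mm; the calibration is good to about 2 mm. A picture is of the moment at which its call begins: read the wrist's pose just before it. camera_info takes no time and is no camera call; for the wrist camera it gives the pose at the moment of the call.
- r.hand_in(): hands the job in; it is judged then, once.
The state is a dict: "time_s": time; "qpos": joint angles; "joint_vel": joint speeds; "effort": joint torques, N m; "position": TCP position; "tool_rot": TCP orientation; "wrist_force": force on the tool from outside, world axes, zero at the start; "wrist_torque": the same for the moment, N m; "grip_width": opening from 0.0 (shut) to 1.0 (fully open); "gripper_force": force on a finger pad.
Only numpy, scipy, OpenCV 4.12 (cv2) and the standard library are available. Lean on these libraries where they do the work, as an engineer would, in place of code of your own. Each camera call takes 0.05 s, during which the arm holds its last target. There are 200 camera calls.

## Working session

There is one attempt and no reset: what is moved stays moved. The work goes in short steps, Python scripts to look and compute and a tool call to move; the robot and the scene stay as the last step left them, time stands still between calls to the robot, and variables do not carry over. Pictures are saved under pics/ and viewed, at most 10 in all, crops included, and the job is handed in when it is done.

Besides the shell and the picture viewer there is one more tool, called as name(argument=value, ...), one argument or row to a line, values as JSON. apply_moves: Moves the arm, as the interface text tells. Its arguments: {"type":"object","properties":{"series":{"type":"string"},"squeeze":{"type":"number"}},"required":["series"]}

```bash
mkdir -p pics
python3 - <<'E'
from cell import readout, eyes, r
import cv2,numpy as np
for n in("scene","top"):
    cv2.imwrite(f"pics/{n}0.png",eyes.grab_frame(n)[:,:,::-1]); print(n,eyes.camera_info(n))
s=readout.read_state(); print(s)
a=[cv2.imread(f"pics/{n}0.png") for n in("scene","top")]
cv2.imwrite("pics/both.png",cv2.resize(np.vstack(a),None,fx=.78,fy=.78))
E
```

```text
scene {'fx': 379.40851085477016, 'fy': 379.40851085477016, 'cx': 253.07861363471093, 'cy': 195.57481639221072, 'k1': -0.11659176396810687, 'xyz': array([1096.06392307, -137.40650927,  812.20988433]), 'orientation': array([[ 0.35519706, -0.75599911,  0.54981852],
       [ 0.93474726,  0.28152794, -0.2167708 ],
       [ 0.00908926,  0.5909377 ,  0.80666599]])}
top {'fx': 402.84968827149913, 'fy': 402.84968827149913, 'cx': 262.1273772565175, 'cy': 192.51467502834592, 'k1': -0.049257148958655704, 'xyz': array([ 405.24422232,   50.85169827, 1005.41386518]), 'orientation': array([[ 0.00686874,  0.98361942, -0.1801268 ],
       [-0.99995946,  0.00570739, -0.00696488],
       [-0.00582273,  0.18016733,  0.98361874]])}
{'time_s': 0.1, 'qpos': array([ 1.14701286e+00,  5.32993615e-02,  1.61416924e+00, -2.33273799e-05,
        1.47600674e+00, -1.18980357e-01]), 'joint_vel': array([-0.00221543, -0.00180242, -0.00212968,  0.00101539, -0.00121536,
        0.00027427]), 'effort': array([-1.86866496e-04, -3.94902277e+01, -3.71363282e+01, -1.34017832e-04,
        3.99437413e-03, -2.00754749e-05]), 'position': array([187.31335493, 595.6456811 , 216.97320768]), 'tool_rot': array([[-9.53906651e-01,  3.00102538e-01, -7.53016146e-04],
       [ 3.00103416e-01,  9.53905111e-01, -1.72569488e-03],
       [ 2.00420537e-04, -1.87213454e-03, -9.99998227e-01]]), 'wrist_force': array([-0.65081555, -0.63343947, -0.95196722]), 'wrist_torque': array([-0.00064504, -0.02007283, -0.04242408]), 'gripper_force': 0.0, 'grip_width': 0.9994091499670452}
```

View pics/top0.png

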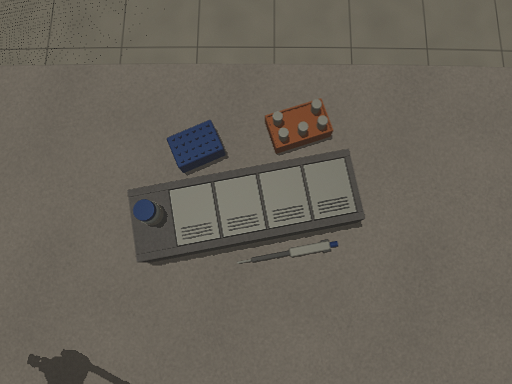

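View pics/scene0.png

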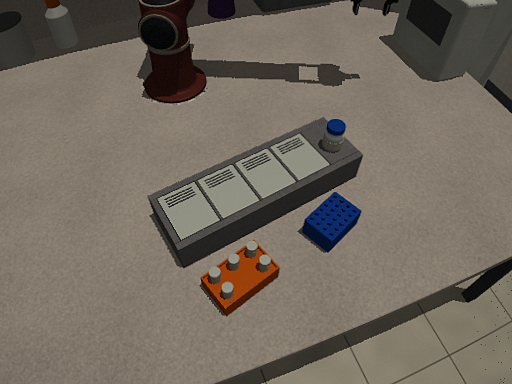

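The top view shows panels 4 to 1 from left to right, at about (195,213), (240,205), (285,197) and (330,188). The ribs are on the lower (robot) side, the jar is at (147,211) and the pipette runs along (240-337, 245-262). The scene view shows the same row from behind, with all panels flush.

```bash
cat > h.py <<'E'
import cv2,numpy as np
from cell import readout, eyes, r
def ray(n,uv):
    c=eyes.camera_info(n); K=np.array([[c['fx'],0,c['cx']],[0,c['fy'],c['cy']],[0,0,1]])
    p=cv2.undistortPoints(np.float64(uv).reshape(-1,1,2),K,np.array([c['k1'],0,0,0.]))[:,0]
    d=np.c_[p[:,0],-p[:,1],-np.ones(len(p))]@c['orientation'].T
    return c['xyz'],d
def plane(n,uv,z):
    o,d=ray(n,uv); return o+d*((z-o[2])/d[:,2])[:,None]
def tri(a,b):
    (o1,d1),(o2,d2)=ray("top",a),ray("scene",b); out=[]
    for u,v in zip(d1,d2):
        t=np.linalg.lstsq(np.c_[u,-v],o2-o1,rcond=None)[0]
        p,q=o1+t[0]*u,o2+t[1]*v; out.append(np.r_[(p+q)/2,np.linalg.norm(p-q)])
    return np.array(out)
def panels(n,img):
    hsv=cv2.cvtColor(img,cv2.COLOR_BGR2HSV)
    g=img.min(2); roi=np.zeros_like(g)
    x0,y0,x1,y1=dict(top=(165,150,362,250),scene=(155,130,330,245))[n]
    roi[y0:y1,x0:x1]=255
    t,_=cv2.threshold(g[y0:y1,x0:x1],0,255,cv2.THRESH_OTSU)
    m=((g>t)&(roi>0)).astype(np.uint8)*255
    cs,_=cv2.findContours(m,cv2.RETR_EXTERNAL,cv2.CHAIN_APPROX_NONE)
    cs=sorted(cs,key=cv2.contourArea)[-4:]
    q=[]
    for c in cs:
        h=cv2.convexHull(c); p=cv2.approxPolyN(h,4)[0].reshape(-1,2).astype(float)
        q.append((cv2.contourArea(c),p))
    return t,q
E
python3 - <<'E'
from h import *
Q={}
for n in("top","scene"):
    t,q=panels(n,cv2.imread(f"pics/{n}0.png")); print(n,t,[a for a,_ in q])
    P=[plane(n,p,90) for _,p in q]; i=np.argsort([p[:,1].mean() for p in P])
    Q[n]=[]
    for k in i:
        w=P[k][:,:2]; m=w.mean(0); print(m.round(1),np.linalg.norm(np.diff(w,axis=0),axis=1).round())
        # order corners by world angle
        o=np.argsort(np.arctan2(*(w-m).T)); Q[n].append(q[k][1][o])
for a,b in zip(Q["top"],Q["scene"]):
    X=tri(a,b);print(X.round(0).tolist(),X.mean(0).round(1))
E
```

```text
top 84.0 [2191.0, 2238.0, 2250.0, 2265.0]
[585.2 -98.1] [ 99. 129.  99.]
[564.    5.7] [ 98. 131. 100.]
[544.2 109.8] [ 97. 127.  97.]
[523.8 213.5] [ 99. 129.  97.]
scene 84.0 [1659.5, 1716.0, 1891.0, 4166.5]
[586.5 -98.4] [ 97. 129.  98.]
[439.5 -47.8] [394.   7. 211.]
[564.9   4.3] [100. 129.  98.]
[699.9 137.3] [140. 180. 275.]
[[531.0, -158.0, 90.0, 0.0], [512.0, -62.0, 89.0, 1.0], [640.0, -38.0, 84.0, 1.0], [659.0, -135.0, 91.0, 0.0]] [ 5.856e+02 -9.820e+01  8.850e+01  5.000e-01]
[[487.0, -79.0, 249.0, 85.0], [513.0, 107.0, 211.0, 145.0], [597.0, -42.0, 201.0, 215.0], [606.0, -88.0, 200.0, 134.0]] [550.9 -25.6 215.  144.7]
[[488.0, -1.0, 54.0, 104.0], [466.0, 99.0, 55.0, 101.0], [595.0, 126.0, 51.0, 97.0], [618.0, 25.0, 50.0, 102.0]] [541.9  62.2  52.6 100.8]
[[522.0, 240.0, -71.0, 161.0], [479.0, 346.0, -214.0, 64.0], [627.0, 303.0, -235.0, 99.0], [623.0, 90.0, -49.0, 215.0]] [ 563.   244.4 -142.3  135. ]
```

Run:
```python
from h import *
uv={}
for n,(x0,y0,x1,y1) in dict(top=(130,195,170,228),scene=(322,115,352,150)).items():
    im=cv2.imread(f"pics/{n}0.png")[y0:y1,x0:x1].astype(int)
    m=((im[:,:,0]-im[:,:,2])>40).astype(np.uint8)
    _,_,st,ce=cv2.connectedComponentsWithStats(m); k=1+np.argmax(st[1:,4]); uv[n]=ce[k]+[x0,y0]; print(n,uv[n],st[k])
X=tri([uv["top"]],[uv["scene"]]); print(X)
b=np.array([[585.2,-98.1],[564,5.7],[544.2,109.8],[523.8,213.5]])
ey=(b[3]-b[0])/np.linalg.norm(b[3]-b[0]); ex=np.array([ey[1],-ey[0]]); print(ex,ey,"jar rel bay4",(X[0,:2]-b[3])@np.c_[ex,ey])
```

```text
top [143.42901235 209.40123457] [  4   5  20  20 324]
scene [336.36097561 125.65853659] [  5   4  19  16 205]
[[5.22017776e+02 3.09450578e+02 1.60371442e+02 2.38861535e-01]]
[0.9811338  0.19332996] [-0.19332996  0.9811338 ] jar rel bay4 [16.80152113 94.48491218]
```

apply_moves(
  series="1 0 0 0 -0.0397; 1 0 0 0 -0.0397; 1 0 0 0 -0.0397; 1 0 0 0 -0.0397; 1 0 0 0 0",
  squeeze=20,
)

```text
time_s: 0.52
position: [187.4, 595.8, 217.4]
tool_rot: [[-0.981, -0.195, -0.0], [-0.195, 0.981, -0.001], [0.001, -0.001, -1.0]]
wrist_force: [-0.3, 0.1, -0.0]
grip_width: 0.301
gripper_force: 0.0
```

apply_moves(
  series="1 -0.066 -0.142 0 0; 1 -0.066 -0.142 0 0; 1 -0.066 -0.142 0 0; 1 -0.066 -0.142 0 0; 1 -0.066 -0.142 0 0",
)

```text
time_s: 0.93
position: [303.2, 436.3, 217.7]
tool_rot: [[-0.982, -0.19, -0.0], [-0.19, 0.982, -0.0], [0.0, -0.0, -1.0]]
wrist_force: [0.0, 0.3, 0.6]
grip_width: 0.0
gripper_force: 0.0
```

apply_moves(
  series="1 -0.066 -0.142 0 0; 1 -0.066 -0.142 0 0; 1 -0.066 -0.142 0 0; 1 -0.066 -0.142 0 0; 1 -0.066 -0.142 0 0",
)

```text
time_s: 1.35
position: [418.5, 277.9, 217.9]
tool_rot: [[-0.982, -0.19, 0.0], [-0.19, 0.982, 0.0], [-0.0, 0.0, -1.0]]
wrist_force: [0.7, -0.0, 0.4]
grip_width: -0.002
gripper_force: 0.0
```

apply_moves(
  series="1 -0.066 -0.142 0 0; 1 -0.066 -0.142 0 0; 1 -0.066 -0.142 0 0; 1 0 0 0 0; 1 0 0 0 0",
)

```text
time_s: 1.77
position: [487.6, 183.1, 217.7]
tool_rot: [[-0.982, -0.186, -0.001], [-0.186, 0.982, 0.0], [0.001, 0.0, -1.0]]
wrist_force: [-0.7, 0.8, -0.8]
grip_width: 0.002
gripper_force: 0.0
```

apply_moves(
  series="1 0 0 0.12 0; 1 0 0 0.12 0; 1 0 0 0.1 0; 1 0 0 0.02 0; 1 0 0 0 0",
)

```text
time_s: 2.18
position: [484.6, 185.3, 125.6]
tool_rot: [[-0.981, -0.193, -0.005], [-0.193, 0.981, -0.001], [0.005, 0.0, -1.0]]
wrist_force: [0.3, -0.4, 0.6]
grip_width: 0.002
gripper_force: 0.0
```

Run:
```python
from h import *
s=readout.read_state();print(s['position'],s['wrist_force'])
cv2.imwrite("pics/w1.png",np.hstack([eyes.grab_frame("wrist"),eyes.grab_frame("scene")])[:,:,::-1][:,:,:])
i=cv2.imread("pics/w1.png");cv2.imwrite("pics/w1.png",cv2.resize(i,(800,300)))
```

```text
[484.61062341 185.34069949 125.63818445] [ 0.25788193 -0.42788154  0.62611976]
```

View pics/w1.png

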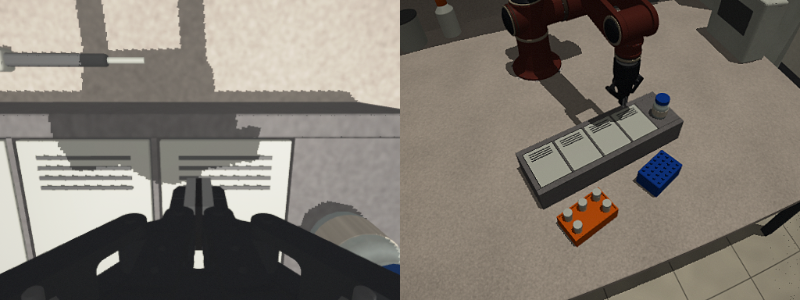

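The wrist view has the shut fingertips at (200,185), over panel 4's ribs and left of its middle. The jar is clear at (350,240), and the scene view agrees.

apply_moves(
  series="1 0 0 0.016 0; 1 0 0 0.012 0; 1 0 0 0 0",
)

```text
time_s: 2.53
position: [487.4, 184.9, 121.8]
tool_rot: [[-0.981, -0.193, 0.001], [-0.193, 0.981, 0.0], [-0.001, 0.0, -1.0]]
wrist_force: [0.5, -0.2, 0.9]
grip_width: -0.001
gripper_force: 0.0
```

apply_moves(
  series="1 0 0 0.008 0; 1 0 0 0 0; 1 0 0 0 0",
)

```text
time_s: 2.78
position: [487.1, 184.7, 119.2]
tool_rot: [[-0.981, -0.193, 0.0], [-0.193, 0.981, 0.0], [-0.0, 0.0, -1.0]]
wrist_force: [1.1, -0.6, -0.1]
grip_width: -0.001
gripper_force: 0.0
```

apply_moves(
  series="1 0 0 0.008 0; 1 0 0 0 0; 1 0 0 0 0",
)

```text
time_s: 3.03
position: [486.9, 184.7, 116.9]
tool_rot: [[-0.981, -0.193, -0.0], [-0.193, 0.981, -0.0], [0.0, -0.0, -1.0]]
wrist_force: [0.8, 0.0, -0.1]
grip_width: -0.003
gripper_force: 0.0
```

apply_moves(
  series="1 0 0 0.008 0; 1 0 0 0 0; 1 0 0 0 0",
)

```text
time_s: 3.28
position: [486.9, 184.7, 114.9]
tool_rot: [[-0.981, -0.193, -0.0], [-0.193, 0.981, -0.0], [0.0, -0.0, -1.0]]
wrist_force: [-0.2, 0.2, 0.7]
grip_width: -0.003
gripper_force: 0.0
```

apply_moves(
  series="1 0 0 0.006 0; 1 0 0 0 0; 1 0 0 0 0",
)

```text
time_s: 3.53
position: [487.0, 184.7, 113.5]
tool_rot: [[-0.981, -0.193, -0.0], [-0.193, 0.981, -0.0], [0.0, -0.0, -1.0]]
wrist_force: [-0.1, 0.2, 0.7]
grip_width: -0.002
gripper_force: 0.0
```

apply_moves(
  series="1 0 0 0.006 0; 1 0 0 0 0; 1 0 0 0 0",
)

```text
time_s: 3.78
position: [487.0, 184.7, 112.0]
tool_rot: [[-0.981, -0.193, -0.0], [-0.193, 0.981, -0.0], [0.0, -0.0, -1.0]]
wrist_force: [0.4, -0.3, 0.2]
grip_width: -0.0
gripper_force: 0.0
```

apply_moves(
  series="1 0 0 0.006 0; 1 0 0 0 0; 1 0 0 0 0",
)

```text
time_s: 4.03
position: [487.0, 184.7, 110.5]
tool_rot: [[-0.981, -0.193, -0.0], [-0.193, 0.981, -0.0], [0.0, -0.0, -1.0]]
wrist_force: [0.1, 0.3, -0.0]
grip_width: -0.002
gripper_force: 0.0
```

apply_moves(
  series="1 0 0 0.006 0; 1 0 0 0 0; 1 0 0 0 0",
)

```text
time_s: 4.28
position: [487.0, 184.7, 109.0]
tool_rot: [[-0.981, -0.193, -0.0], [-0.193, 0.981, -0.0], [0.0, -0.0, -1.0]]
wrist_force: [-0.3, 0.5, 0.7]
grip_width: -0.001
gripper_force: 0.0
```

apply_moves(
  series="1 0 0 0.004 0; 1 0 0 0 0; 1 0 0 0 0",
)

```text
time_s: 4.53
position: [487.0, 184.7, 108.0]
tool_rot: [[-0.981, -0.193, -0.0], [-0.193, 0.981, -0.0], [0.0, 0.0, -1.0]]
wrist_force: [0.2, -0.4, -0.1]
grip_width: -0.004
gripper_force: 0.0
```

apply_moves(
  series="1 0 0 0.004 0; 1 0 0 0 0; 1 0 0 0 0",
)

```text
time_s: 4.78
position: [487.0, 184.7, 107.0]
tool_rot: [[-0.981, -0.193, -0.0], [-0.193, 0.981, -0.0], [0.0, -0.0, -1.0]]
wrist_force: [-0.9, 0.4, -0.0]
grip_width: -0.003
gripper_force: 0.0
```

apply_moves(
  series="1 0 0 0.004 0; 1 0 0 0 0; 1 0 0 0 0",
)

```text
time_s: 5.03
position: [487.0, 184.7, 106.0]
tool_rot: [[-0.981, -0.193, -0.0], [-0.193, 0.981, -0.0], [0.0, -0.0, -1.0]]
wrist_force: [0.3, -0.6, -0.0]
grip_width: -0.007
gripper_force: 0.0
```

apply_moves(
  series="1 0 0 0.004 0; 1 0 0 0 0; 1 0 0 0 0",
)

```text
time_s: 5.28
position: [487.0, 184.7, 105.0]
tool_rot: [[-0.981, -0.193, -0.0], [-0.193, 0.981, -0.0], [0.0, -0.0, -1.0]]
wrist_force: [0.1, 0.4, 0.1]
grip_width: 0.001
gripper_force: 0.0
```

apply_moves(
  series="1 0 0 0.004 0; 1 0 0 0 0; 1 0 0 0 0",
)

```text
time_s: 5.53
position: [487.0, 184.7, 104.0]
tool_rot: [[-0.981, -0.193, -0.0], [-0.193, 0.981, -0.0], [0.0, 0.0, -1.0]]
wrist_force: [0.4, 0.6, 0.0]
grip_width: -0.005
gripper_force: 0.0
```

Run:
```python
from h import *
a=eyes.grab_frame("wrist")[150:300,150:350,::-1]; b=eyes.grab_frame("scene")[80:200,230:390,::-1]
cv2.imwrite("pics/w2.png",np.hstack([cv2.resize(a,(400,300)),cv2.resize(b,(400,300))]))
```

```text
(no output)
```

View pics/w2.png

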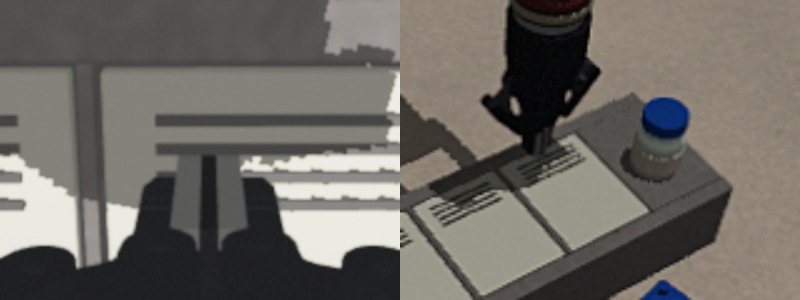

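The fingertips reach the ribs at about (210,160) in the wrist crop, and the panel is still flush. There is no contact yet, so I'll keep going in small steps.

apply_moves(
  series="1 0 0 0.004 0; 1 0 0 0 0; 1 0 0 0 0",
)

```text
time_s: 5.88
position: [487.0, 184.7, 103.0]
tool_rot: [[-0.981, -0.193, -0.0], [-0.193, 0.981, -0.0], [0.0, -0.0, -1.0]]
wrist_force: [-0.7, -0.1, -0.1]
grip_width: 0.0
gripper_force: 0.0
```

apply_moves(
  series="1 0 0 0.004 0; 1 0 0 0 0; 1 0 0 0 0",
)

```text
time_s: 6.13
position: [486.9, 184.7, 102.0]
tool_rot: [[-0.981, -0.193, -0.0], [-0.193, 0.981, -0.0], [0.0, 0.0, -1.0]]
wrist_force: [0.5, -0.5, 0.3]
grip_width: -0.0
gripper_force: 0.0
```

apply_moves(
  series="1 0 0 0.004 0; 1 0 0 0 0; 1 0 0 0 0",
)

```text
time_s: 6.38
position: [487.0, 184.7, 101.0]
tool_rot: [[-0.981, -0.193, -0.0], [-0.193, 0.981, -0.0], [0.0, -0.0, -1.0]]
wrist_force: [0.4, -0.3, 0.4]
grip_width: -0.001
gripper_force: 0.0
```

apply_moves(
  series="1 0 0 0.004 0; 1 0 0 0 0; 1 0 0 0 0",
)

```text
time_s: 6.63
position: [487.0, 184.7, 100.0]
tool_rot: [[-0.981, -0.193, -0.0], [-0.193, 0.981, -0.0], [0.0, -0.0, -1.0]]
wrist_force: [-0.0, 0.7, 0.6]
grip_width: -0.005
gripper_force: 0.0
```

apply_moves(
  series="1 0 0 0.004 0; 1 0 0 0 0; 1 0 0 0 0",
)

```text
time_s: 6.88
position: [487.0, 184.7, 99.0]
tool_rot: [[-0.981, -0.193, -0.0], [-0.193, 0.981, -0.0], [0.0, 0.0, -1.0]]
wrist_force: [-0.1, -0.8, 0.9]
grip_width: 0.001
gripper_force: 0.0
```

apply_moves(
  series="1 0 0 0.004 0; 1 0 0 0 0; 1 0 0 0 0",
)

```text
time_s: 7.13
position: [487.0, 184.7, 98.0]
tool_rot: [[-0.981, -0.193, -0.0], [-0.193, 0.981, -0.0], [0.0, 0.0, -1.0]]
wrist_force: [-0.2, -0.5, -0.1]
grip_width: 0.001
gripper_force: 0.0
```

Run:
```python
from h import *
a=eyes.grab_frame("wrist")[150:300,150:350,::-1]; b=eyes.grab_frame("scene")[80:200,230:390,::-1]
cv2.imwrite("pics/w3.png",np.hstack([cv2.resize(a,(400,300)),cv2.resize(b,(400,300))]))
```

```text
(no output)
```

View pics/w3.png

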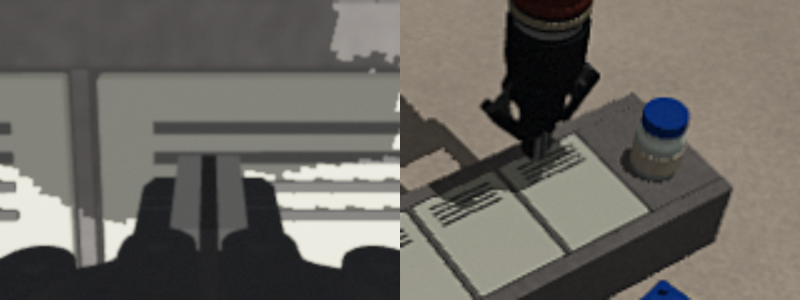

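The panel is still flush and the fingertips are still moving relative to the ribs, so the tips stand shorter than stated. I'll continue slowly.

apply_moves(
  series="1 0 0 0.004 0; 1 0 0 0 0; 1 0 0 0 0",
)

```text
time_s: 7.48
position: [487.0, 184.7, 97.0]
tool_rot: [[-0.981, -0.193, -0.0], [-0.193, 0.981, -0.0], [0.0, -0.0, -1.0]]
wrist_force: [0.3, -0.3, 0.3]
grip_width: -0.001
gripper_force: 0.0
```

apply_moves(
  series="1 0 0 0.004 0; 1 0 0 0 0; 1 0 0 0 0",
)

```text
time_s: 7.73
position: [487.0, 184.7, 96.0]
tool_rot: [[-0.981, -0.193, -0.0], [-0.193, 0.981, -0.0], [0.0, -0.0, -1.0]]
wrist_force: [0.5, 0.3, -1.1]
grip_width: -0.002
gripper_force: 0.0
```

apply_moves(
  series="1 0 0 0.004 0; 1 0 0 0 0; 1 0 0 0 0",
)

```text
time_s: 7.98
position: [487.0, 184.7, 95.0]
tool_rot: [[-0.981, -0.193, -0.0], [-0.193, 0.981, -0.0], [0.0, 0.0, -1.0]]
wrist_force: [0.2, -0.8, 0.2]
grip_width: -0.002
gripper_force: 0.0
```

apply_moves(
  series="1 0 0 0.004 0; 1 0 0 0 0; 1 0 0 0 0",
)

```text
time_s: 8.23
position: [487.0, 184.7, 94.0]
tool_rot: [[-0.981, -0.193, -0.0], [-0.193, 0.981, -0.0], [0.0, -0.0, -1.0]]
wrist_force: [0.5, 0.1, -0.7]
grip_width: -0.002
gripper_force: 0.0
```

apply_moves(
  series="1 0 0 0.004 0; 1 0 0 0 0; 1 0 0 0 0",
)

```text
time_s: 8.48
position: [487.0, 184.7, 93.0]
tool_rot: [[-0.981, -0.193, -0.0], [-0.193, 0.981, -0.0], [0.0, -0.0, -1.0]]
wrist_force: [0.0, -0.7, -0.3]
grip_width: 0.002
gripper_force: 0.0
```

apply_moves(
  series="1 0 0 0.004 0; 1 0 0 0 0; 1 0 0 0 0",
)

```text
time_s: 8.73
position: [487.0, 184.7, 92.0]
tool_rot: [[-0.981, -0.193, -0.0], [-0.193, 0.981, -0.0], [0.0, 0.0, -1.0]]
wrist_force: [-1.0, -0.6, 1.2]
grip_width: -0.003
gripper_force: 0.0
```

Run:
```python
from h import *
s=readout.read_state(); p=s['position'];R=s['tool_rot']; c=eyes.camera_info("wrist"); print(p,s['wrist_force'],s['effort'].round(2), (c['xyz']-p)@R)
for x in(-11,0,11):
  for z in(0,6,12,19):
    q=p+R@np.array([x,0,z]); d=(q-c['xyz'])@c['orientation']; print(x,z,[round(c['cx']+c['fx']*d[0]/-d[2]),round(c['cy']-c['fy']*d[1]/-d[2])])
a=eyes.grab_frame("wrist")[100:300,130:380,::-1]; b=eyes.grab_frame("scene")[80:200,230:390,::-1]
cv2.imwrite("pics/w4.png",np.hstack([cv2.resize(a,(400,320)),cv2.resize(b,(400,320))]))
```

```text
[486.97839574 184.69841775  92.01998181] [-0.98385204 -0.58972468  1.20700404] [ -0.   -30.45 -34.12  -0.    -0.    -0.  ] [  65.01946259    0.45700572 -156.06468483]
-11 0 [253, 253]
-11 6 [253, 248]
-11 12 [253, 243]
-11 19 [253, 238]
0 0 [253, 233]
0 6 [253, 228]
0 12 [253, 224]
0 19 [253, 219]
11 0 [253, 211]
11 6 [253, 207]
11 12 [253, 204]
11 19 [253, 200]
```

View pics/w4.png

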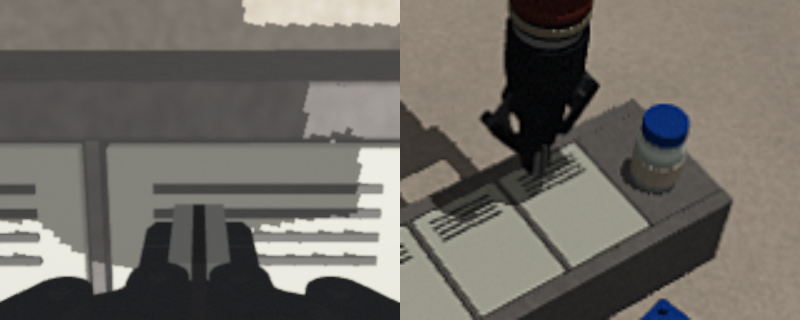

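Run:
```python
from h import *
c=eyes.camera_info("scene"); s=readout.read_state();p=s['position'];R=s['tool_rot']
K=np.array([[c['fx'],0,c['cx']],[0,c['fy'],c['cy']],[0,0,1]]); F=np.diag([1,-1,-1.])
def pr(X):
    Rc=F@c['orientation'].T; return cv2.projectPoints(np.float64(X),cv2.Rodrigues(Rc)[0],-Rc@c['xyz'],K,np.array([c['k1'],0,0,0.]))[0][:,0]
for z in(-20,-10,0,10,19): print(z,pr([p+R@np.array([x,0,z]) for x in(-11,0,11)]).round(1).tolist())
# panel 4 corners in scene then and now
for f in("now","old"):
    im=eyes.grab_frame("scene")[:,:,::-1] if f=="now" else cv2.imread("pics/scene0.png")
    if f=="now": cur=im.copy()
    else: old=im
d=cv2.absdiff(cur,old).max(2); m=d[160:185,290:330]; print("diff far edge panel4",m.mean(),m.max())
z=cur[115:165,260:320]; cv2.imwrite("pics/w5.png",cv2.resize(z,(720,600),interpolation=cv2.INTER_CUBIC))
```

```text
-20 [[286.1, 144.6], [283.7, 142.0], [281.2, 139.3]]
-10 [[285.8, 147.3], [283.4, 144.7], [281.0, 142.1]]
0 [[285.5, 150.0], [283.1, 147.4], [280.7, 144.7]]
10 [[285.2, 152.6], [282.8, 150.0], [280.5, 147.4]]
19 [[285.0, 155.0], [282.6, 152.3], [280.3, 149.7]]
diff far edge panel4 7.202 15
```

View pics/w5.png

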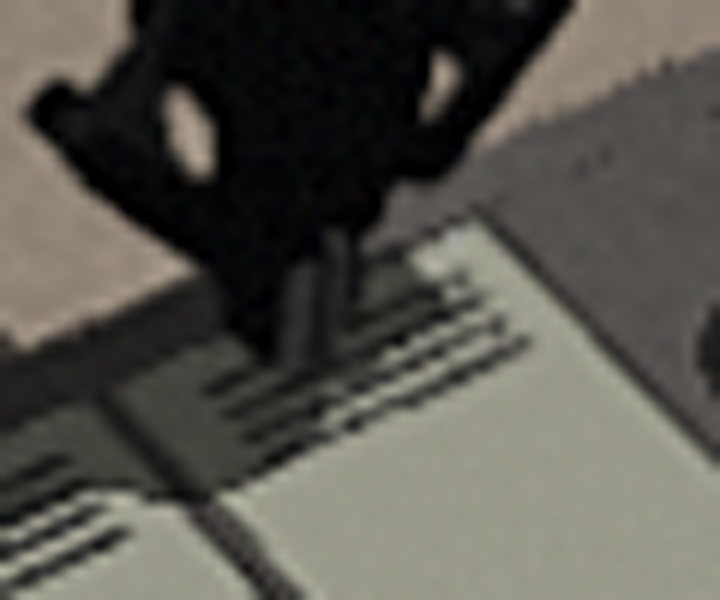

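The close-up has the fingertips ending at full-frame pixel (285.4, 145.7). By calibration that is about 15 mm above the panel, and the wrist view gives a similar height. The tips therefore stand about 35 mm shorter than stated relative to the reported TCP, and there has been no contact yet. I'll approach on force.

apply_moves(
  series="1 0 0 0.008 0; 1 0 0 0 0; 1 0 0 0.008 0; 1 0 0 0 0; 1 0 0 0 0",
)

```text
time_s: 9.3
position: [486.9, 184.7, 87.9]
tool_rot: [[-0.981, -0.193, -0.0], [-0.193, 0.981, -0.0], [0.0, 0.0, -1.0]]
wrist_force: [-0.1, -0.5, 0.9]
grip_width: 0.0
gripper_force: 0.0
```

apply_moves(
  series="1 0 0 0.008 0; 1 0 0 0 0; 1 0 0 0 0",
)

```text
time_s: 9.55
position: [486.9, 184.7, 85.9]
tool_rot: [[-0.981, -0.193, -0.0], [-0.193, 0.981, -0.0], [0.0, 0.0, -1.0]]
wrist_force: [0.0, 0.3, 0.0]
grip_width: -0.001
gripper_force: 0.0
```

apply_moves(
  series="1 0 0 0.008 0; 1 0 0 0 0; 1 0 0 0 0",
)

```text
time_s: 9.8
position: [486.9, 184.7, 83.9]
tool_rot: [[-0.981, -0.193, -0.0], [-0.193, 0.981, -0.0], [0.0, -0.0, -1.0]]
wrist_force: [-0.1, -0.2, 0.4]
grip_width: 0.0
gripper_force: 0.0
```

apply_moves(
  series="1 0 0 0.004 0; 1 0 0 0 0; 1 0 0 0 0",
)

```text
time_s: 10.05
position: [487.0, 184.7, 83.0]
tool_rot: [[-0.981, -0.193, -0.0], [-0.193, 0.981, -0.0], [0.0, 0.0, -1.0]]
wrist_force: [-1.2, 0.4, -0.8]
grip_width: -0.003
gripper_force: 0.0
```

apply_moves(
  series="1 0 0 0.004 0; 1 0 0 0 0; 1 0 0 0 0",
)

```text
time_s: 10.3
position: [487.0, 184.7, 82.0]
tool_rot: [[-0.981, -0.193, -0.0], [-0.193, 0.981, -0.0], [0.0, 0.0, -1.0]]
wrist_force: [-0.2, 1.3, -0.2]
grip_width: 0.002
gripper_force: 0.0
```

apply_moves(
  series="1 0 0 0.004 0; 1 0 0 0 0; 1 0 0 0 0",
)

```text
time_s: 10.55
position: [487.0, 184.7, 81.0]
tool_rot: [[-0.981, -0.193, -0.0], [-0.193, 0.981, -0.0], [0.0, 0.0, -1.0]]
wrist_force: [0.1, -0.6, 0.1]
grip_width: 0.002
gripper_force: 0.0
```

apply_moves(
  series="1 0 0 0.004 0; 1 0 0 0 0; 1 0 0 0 0",
)

```text
time_s: 10.8
position: [487.0, 184.7, 80.0]
tool_rot: [[-0.981, -0.193, -0.0], [-0.193, 0.981, -0.0], [0.0, -0.0, -1.0]]
wrist_force: [0.1, -0.7, 0.1]
grip_width: 0.001
gripper_force: 0.0
```

apply_moves(
  series="1 0 0 0.004 0; 1 0 0 0 0; 1 0 0 0 0",
)

```text
time_s: 11.05
position: [487.0, 184.7, 79.0]
tool_rot: [[-0.981, -0.193, -0.0], [-0.193, 0.981, -0.0], [0.0, 0.0, -1.0]]
wrist_force: [-0.2, -0.7, 0.2]
grip_width: -0.001
gripper_force: 0.0
```

apply_moves(
  series="1 0 0 0.004 0; 1 0 0 0 0; 1 0 0 0 0",
)

```text
time_s: 11.3
position: [487.0, 184.7, 78.0]
tool_rot: [[-0.981, -0.193, -0.0], [-0.193, 0.981, -0.0], [0.0, 0.0, -1.0]]
wrist_force: [-0.4, -0.8, -0.5]
grip_width: -0.001
gripper_force: 0.0
```

apply_moves(
  series="1 0 0 0.004 0; 1 0 0 0 0; 1 0 0 0 0",
)

```text
time_s: 11.55
position: [487.0, 184.7, 77.0]
tool_rot: [[-0.981, -0.193, -0.0], [-0.193, 0.981, -0.0], [0.0, -0.0, -1.0]]
wrist_force: [-0.1, 0.7, -0.3]
grip_width: 0.0
gripper_force: 0.0
```

apply_moves(
  series="1 0 0 0.004 0; 1 0 0 0 0; 1 0 0 0 0",
)

```text
time_s: 11.8
position: [487.2, 184.7, 76.8]
tool_rot: [[-0.981, -0.193, 0.0], [-0.193, 0.981, -0.0], [0.0, -0.0, -1.0]]
wrist_force: [-2.6, -0.4, 5.8]
grip_width: 0.003
gripper_force: 2.7
```

apply_moves(
  series="1 0 0 0.004 0; 1 0 0 0 0; 1 0 0 0 0",
)

```text
time_s: 12.05
position: [487.2, 184.8, 76.8]
tool_rot: [[-0.981, -0.193, -0.0], [-0.193, 0.981, -0.0], [0.0, -0.0, -1.0]]
wrist_force: [-6.0, -1.2, 10.9]
grip_width: -0.002
gripper_force: 5.3
```

Panel 4 takes 11 N with no movement, so it is fixed. Contact is at a TCP reading of 76.8. Panel 3 is next.

apply_moves(
  series="1 0 0 -0.056 0; 1 -0.007 -0.113 0 0; 1 -0.006 -0.113 0 0; 1 -0.006 -0.113 0 0; 1 0 0 0 0",
)

```text
time_s: 12.47
position: [509.2, 99.1, 89.2]
tool_rot: [[-0.982, -0.189, 0.001], [-0.189, 0.982, -0.002], [-0.001, -0.002, -1.0]]
wrist_force: [0.1, -0.3, 0.6]
grip_width: 0.001
gripper_force: 0.0
```

apply_moves(
  series="1 0 0 0.024 0; 1 0 0 0.012 0; 1 0 0 0 0; 1 0 0 0 0",
)

```text
time_s: 12.8
position: [507.2, 103.3, 79.2]
tool_rot: [[-0.981, -0.194, -0.002], [-0.194, 0.981, 0.0], [0.002, 0.0, -1.0]]
wrist_force: [-0.9, 0.8, -0.1]
grip_width: 0.002
gripper_force: 0.0
```

apply_moves(
  series="1 0 0 0.008 0; 1 0 0 0 0; 1 0 0 0 0",
)

```text
time_s: 13.05
position: [507.9, 102.9, 78.0]
tool_rot: [[-0.981, -0.194, -0.0], [-0.194, 0.981, 0.0], [0.0, 0.0, -1.0]]
wrist_force: [-1.1, -0.1, 0.5]
grip_width: -0.002
gripper_force: 0.0
```

apply_moves(
  series="1 0 0 0.008 0; 1 0 0 0 0; 1 0 0 0 0",
)

```text
time_s: 13.3
position: [508.5, 102.7, 76.8]
tool_rot: [[-0.981, -0.193, 0.001], [-0.193, 0.981, 0.0], [-0.001, 0.0, -1.0]]
wrist_force: [-1.7, 0.9, 3.5]
grip_width: -0.004
gripper_force: 2.1
```

apply_moves(
  series="1 0 0 0.004 0; 1 0 0 0 0; 1 0 0 0 0",
)

```text
time_s: 13.55
position: [508.5, 102.7, 76.8]
tool_rot: [[-0.981, -0.193, 0.0], [-0.193, 0.981, 0.0], [-0.0, 0.0, -1.0]]
wrist_force: [-3.7, 0.3, 9.4]
grip_width: 0.0
gripper_force: 4.9
```

Panel 3 is fixed too (9.4 N, no movement). Panel 2 is next.

apply_moves(
  series="1 0 0 -0.056 0; 1 0 -0.141 0 0; 1 0 -0.141 0 0; 1 0 -0.141 0 0; 1 0 0 0 0",
)

```text
time_s: 13.97
position: [529.5, -6.0, 89.4]
tool_rot: [[-0.982, -0.188, 0.001], [-0.188, 0.982, -0.003], [-0.001, -0.003, -1.0]]
wrist_force: [0.2, -0.1, 1.1]
grip_width: 0.003
gripper_force: 0.0
```

apply_moves(
  series="1 0 0 0.024 0; 1 0 0 0.012 0; 1 0 0 0 0; 1 0 0 0 0; 1 0 0 0 0",
)

```text
time_s: 14.38
position: [528.1, -0.3, 79.8]
tool_rot: [[-0.981, -0.194, -0.001], [-0.194, 0.981, 0.0], [0.0, 0.0, -1.0]]
wrist_force: [0.4, 0.0, 0.0]
grip_width: 0.005
gripper_force: 0.0
```

apply_moves(
  series="1 0 0 0.008 0; 1 0 0 0 0; 1 0 0 0 0",
)

```text
time_s: 14.63
position: [528.4, -0.9, 78.1]
tool_rot: [[-0.981, -0.193, -0.0], [-0.193, 0.981, 0.0], [0.0, 0.0, -1.0]]
wrist_force: [0.0, 0.2, -0.2]
grip_width: -0.001
gripper_force: 0.0
```

apply_moves(
  series="1 0 0 0.008 0; 1 0 0 0 0; 1 0 0 0 0",
)

```text
time_s: 14.88
position: [528.9, -1.2, 76.8]
tool_rot: [[-0.981, -0.193, 0.001], [-0.193, 0.981, 0.0], [-0.001, 0.0, -1.0]]
wrist_force: [-1.3, 1.6, 4.9]
grip_width: -0.001
gripper_force: 2.2
```

apply_moves(
  series="1 0 0 0.006 0; 1 0 0 0 0; 1 0 0 0 0",
)

```text
time_s: 15.13
position: [528.9, -1.2, 76.8]
tool_rot: [[-0.981, -0.193, 0.0], [-0.193, 0.981, 0.0], [-0.0, 0.0, -1.0]]
wrist_force: [-5.3, 1.5, 12.8]
grip_width: -0.0
gripper_force: 6.3
```

Panel 2 is fixed (12.8 N, no movement). Panel 1 is next.

apply_moves(
  series="1 0 0 -0.056 0; 1 0 -0.141 0 0; 1 0 -0.141 0 0; 1 0 -0.141 0 0; 1 0 0 0 0",
)

```text
time_s: 15.55
position: [549.9, -110.1, 89.0]
tool_rot: [[-0.982, -0.189, 0.002], [-0.189, 0.982, -0.003], [-0.001, -0.003, -1.0]]
wrist_force: [0.1, 0.1, 0.1]
grip_width: 0.001
gripper_force: 0.0
```

apply_moves(
  series="1 0 0 0.024 0; 1 0 0 0.012 0; 1 0 0 0 0; 1 0 0 0 0; 1 0 0 0 0",
)

```text
time_s: 15.97
position: [548.5, -104.0, 79.3]
tool_rot: [[-0.981, -0.194, -0.001], [-0.194, 0.981, 0.0], [0.001, 0.0, -1.0]]
wrist_force: [-0.7, -0.0, 0.4]
grip_width: -0.001
gripper_force: 0.0
```

apply_moves(
  series="1 0 0 0.008 0; 1 0 0 0 0; 1 0 0 0 0",
)

```text
time_s: 16.22
position: [548.8, -104.7, 77.6]
tool_rot: [[-0.981, -0.193, -0.0], [-0.193, 0.981, 0.0], [0.0, 0.0, -1.0]]
wrist_force: [0.0, 0.1, 0.6]
grip_width: -0.002
gripper_force: 0.0
```

apply_moves(
  series="1 0 0 0.008 0; 1 0 0 0 0; 1 0 0 0 0",
)

```text
time_s: 16.47
position: [549.1, -105.0, 75.9]
tool_rot: [[-0.981, -0.193, 0.001], [-0.193, 0.981, 0.0], [-0.001, 0.0, -1.0]]
wrist_force: [0.1, 1.0, 1.8]
grip_width: -0.001
gripper_force: 0.9
```

apply_moves(
  series="1 0 0 0.008 0; 1 0 0 0 0; 1 0 0 0 0",
)

```text
time_s: 16.72
position: [549.0, -105.0, 73.8]
tool_rot: [[-0.981, -0.193, 0.001], [-0.193, 0.981, 0.0], [-0.001, -0.0, -1.0]]
wrist_force: [-0.2, 0.7, 2.7]
grip_width: -0.002
gripper_force: 1.6
```

apply_moves(
  series="1 0 0 0.006 0; 1 0 0 0 0; 1 0 0 0 0",
)

```text
time_s: 16.97
position: [549.1, -105.0, 72.2]
tool_rot: [[-0.981, -0.193, 0.001], [-0.193, 0.981, -0.0], [-0.001, -0.0, -1.0]]
wrist_force: [-0.3, 1.1, 3.3]
grip_width: -0.002
gripper_force: 1.5
```

Panel 1 yields at about 3 N and has moved nearly 5 mm, so it is the hatch. I'll push it down further.

apply_moves(
  series="1 0 0 0.012 0; 1 0 0 0.012 0; 1 0 0 0.012 0; 1 0 0 0 0",
)

```text
time_s: 17.3
position: [548.9, -105.3, 62.6]
tool_rot: [[-0.981, -0.193, 0.0], [-0.193, 0.981, -0.001], [-0.0, -0.001, -1.0]]
wrist_force: [-0.8, -0.2, 2.0]
grip_width: -0.002
gripper_force: 0.9
```

apply_moves(
  series="1 0 0 0.012 0; 1 0 0 0.012 0; 1 0 0 0.012 0; 1 0 0 0 0",
)

```text
time_s: 17.63
position: [548.0, -105.1, 53.0]
tool_rot: [[-0.981, -0.193, -0.002], [-0.193, 0.981, -0.0], [0.002, 0.0, -1.0]]
wrist_force: [0.0, -1.2, 0.5]
grip_width: -0.002
gripper_force: 0.6
```

apply_moves(
  series="1 0 0 0.012 0; 1 0 0 0.012 0; 1 0 0 0 0",
)

```text
time_s: 17.88
position: [547.9, -104.9, 46.9]
tool_rot: [[-0.981, -0.193, -0.002], [-0.193, 0.981, 0.0], [0.002, 0.001, -1.0]]
wrist_force: [0.6, -0.2, -0.3]
grip_width: -0.0
gripper_force: 0.0
```

Run:
```python
from h import *
a=eyes.grab_frame("wrist")[:,:,::-1]; b=eyes.grab_frame("scene")[150:300,120:320,::-1]
cv2.imwrite("pics/w6.png",np.hstack([cv2.resize(a,(400,300)),cv2.resize(b,(400,300))]))
```

```text
(no output)
```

View pics/w6.png

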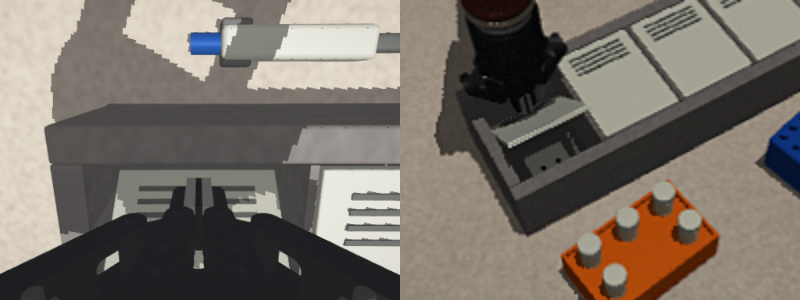

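The hatch in bay 1 is tilted well down: its far edge stands up at (540,120) in the scene half and the bay floor shows at (550,160). I'll push a little further to get margin.

apply_moves(
  series="1 0 0 0.012 0; 1 0 0 0.008 0; 1 0 0 0 0; 1 0 0 0 0",
)

```text
time_s: 18.32
position: [548.6, -105.0, 42.7]
tool_rot: [[-0.981, -0.193, -0.001], [-0.193, 0.981, 0.0], [0.0, 0.0, -1.0]]
wrist_force: [-0.7, -1.3, 0.7]
grip_width: -0.002
gripper_force: 0.2
```

apply_moves(
  series="1 0 0 0.012 0; 1 0 0 0.008 0; 1 0 0 0 0; 1 0 0 0 0",
)

```text
time_s: 18.65
position: [548.5, -105.0, 37.6]
tool_rot: [[-0.981, -0.193, -0.001], [-0.193, 0.981, 0.0], [0.001, 0.0, -1.0]]
wrist_force: [0.1, -0.6, -0.3]
grip_width: -0.004
gripper_force: 0.2
```

apply_moves(
  series="1 0 0 0.008 0; 1 0 0 0 0; 1 0 0 0 0",
)

```text
time_s: 18.9
position: [548.7, -105.0, 35.8]
tool_rot: [[-0.981, -0.193, -0.0], [-0.193, 0.981, 0.0], [0.0, 0.0, -1.0]]
wrist_force: [-0.2, -0.4, 1.0]
grip_width: 0.0
gripper_force: 0.4
```

apply_moves(
  series="1 0.016 0 -0.01 0; 1 0 0 -0.06 0; 1 0 0 -0.1 0; 1 0 0 -0.15 0; 1 0 0 -0.15 0",
)

```text
time_s: 19.32
position: [543.3, -105.3, 153.3]
tool_rot: [[-0.981, -0.193, -0.003], [-0.193, 0.981, 0.001], [0.003, 0.002, -1.0]]
wrist_force: [1.1, -0.9, 0.0]
grip_width: 0.001
gripper_force: 0.0
```

apply_moves(
  series="1 0 0 -0.15 0; 1 0.15 0 0 0; 1 0.15 0 0 0; 1 0.15 0 0 0; 1 0 0 0 0",
)

```text
time_s: 19.73
position: [429.3, -127.3, 189.5]
tool_rot: [[-0.982, -0.191, -0.003], [-0.191, 0.982, 0.0], [0.003, 0.001, -1.0]]
wrist_force: [0.3, -0.5, -1.1]
grip_width: -0.002
gripper_force: 0.0
```

Run:
```python
from h import *
b=eyes.grab_frame("scene")[:,:,::-1]; t=eyes.grab_frame("top")[:,:,::-1]
cv2.imwrite("pics/scene7.png",b)
cv2.imwrite("pics/w7.png",np.hstack([cv2.resize(b[150:300,120:320],(400,300)),cv2.resize(t,(400,300))]))
print(readout.read_state()['position'])
```

```text
[ 433.42531011 -127.50520554  190.88104811]
```

View pics/w7.png

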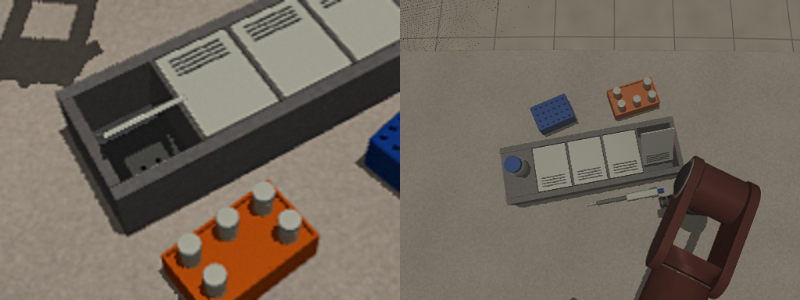

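The hatch stands nearly edge-on to the scene camera, with its raised edge from (105,135) to (185,98) in the crop. Everything else is in place. I'll check the angle from that edge.

Run:
```python
from h import *
ex=np.array([.9811,.1933]);ey=np.array([-.1933,.9811]);b=np.array([585.5,-98.2])
o,d=ray("scene",[[172.5,217.5],[212.5,199]])
for dd,y in zip(d,(-49,49)):
    t=(y-(o[:2]-b)@ey)/(dd[:2]@ey); p=o+t*dd; x=(p[:2]-b)@ex; z=p[2]-87; print(x,z,np.hypot(x,z),np.arctan2(z,x))
```

```text
48.8971959174316 68.64909296860208 84.28305721792168 0.951877948963476
38.481648124093034 50.39539644910076 63.40767481629137 0.9186513518361143
```

```bash
python3 -c "
from cell import r
print(r.hand_in())"
```

```text
the job is handed in; nothing more can be done
None
```

The hatch is panel 1: it is open at about 0.95 rad (measured from the camera image; over 0.8 needed), panels 2–4 proved fixed at under 13 N each, nothing else was disturbed, and the job is handed in, though no verdict came back.

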